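# Load the dry bath with bottles and vial

## Robot

A 7-joint arm with a two-finger parallel gripper is mounted at the origin on a cart in front of the work surface, level with it; the furniture and walls round the work are solid. World frame = base frame: x ahead of the robot, y to its left, z up, the work surface at z = 0. Lengths are in m, angles in rad, forces in N, time in s.
With the tool pointing down it reaches from about 0.425 to 0.875 m from the base axis. Payload 8.4 kg.
Tool frame: the origin (TCP) lies on the centre line of the jaws, within the pads' length; the fingertips stand nose_length ahead of it and the grasp point (between the pads) is the TCP (nose_length is the distance from the TCP to the fingertips, in m); z points along the fingers, y is the line along which they close (so a half turn about z gives the same grasp; the last joint's range is limited). The gripper opens to 85 mm and grips with 20 to 120 N. Pads are 22 mm wide; open, the fingers measure 114 mm over their backs; the gripper's body (76 mm by 85 mm) begins 54 mm behind the grasp point. The pads swing forward as they close: fully open they stand 13 mm farther back than shut.
Start: joints at [1.162, 0.333, 0.04, 1.465, -0.013, 1.343, -0.059], TCP at [0.198, -0.619, 0.25] pointing down, gripper open.
Joint ranges: [-2.58, 2.58], [-0.38, 2.09], [-1.3, 1.39], [0.25, 2.4], [-1.5, 4.64], [0.08, 2.09], [-2.65, 2.65]. Speed limits (rad/s): [2.22, 2.22, 2.79, 2.79, 3.14, 3.14, 3.14].

## Interface

Orientations are given as a rotation vector (axis times angle).
In Python, from plant import * gives the robot as it stands. The module is installed in compiled form; this text tells all that it offers.
- The arm moves only by the tool apply_moves, never from a script. Its argument "targets" is a list of rows, each a list of 2 entries, a list of its own where there are three numbers: the shift along the tool's x, y, z as a fraction of full scale, then the turn, a rotation vector about the tool's x, y, z as a fraction of full scale. A call has exactly 5 rows; each row is the pose to reach, as a shift and turn from the pose commanded when the call began, along the tool's axes at that moment; what a row does not reach only later rows make up. Full scale, the value 1, is 0.3 m for a shift and 30 degrees for a turn. A row lasts 1/12 s, in which the tool goes at most 41.7 mm and 7.16 degrees, less where a joint would pass 70% of its speed; a pose out of reach is approached as far as the arm can. A call with a number of a shift or a turn outside -1 to 1 is refused whole. A call with a gripper value outside its range is refused whole. "gripper" is the gripper's target within -1 to 1 (fully open at 1, half-way at 0, shut at -1), set as the call begins (left out, the last holds). The fingers move at their own pace and stop on an object; "squeeze" is the grip in N (left out, the last holds). Time passes only in rows, so rows that repeat a pose let the fingers close, or fill a call up. It gives the time, the measured TCP pose, the force, the opening and the grip force at its end, in the units of the state.
- read_state(): the state, without advancing time (a new reading comes with each control period).
- read_camera(name): name is "side" or "top" or "wrist"; returns a dict with "image" (480x640x3 uint8, red, green, blue), "z_map" (480x640 float32, m along the optical axis (not along the pixel's ray), 0 where there is no reading), "mtx" (3x3 intrinsics, pixels), "pose" (4x4, takes a point from camera to world coordinates). Camera axes: x right, y down, z forward; pixel columns grow to the right and rows downward; lengths in m; the calibration is good to about 2 mm. A picture is of the moment at which its call begins.
- finish_job(): hands the job in; it is judged then, once.
Trained networks look in the newest picture that a camera, given by its name, has taken for a name from the list of things; names that differ only in an ending like _2 or _b are one class to them, and where a whole thing is asked for, a point or a joint stands for the part that bears it (a point fixed in the world has none). Each returns a list of dicts, best first, with "p" (0 to 1); they miss things now and then, are a little off and sometimes report something else, mostly with a low value. They report only what shows in the picture. A call takes as long as a camera call. They do not tell look-alikes from the thing itself.
- recognise(name, camera): "location" ([x, y, z] in m, in the coordinates of the camera as it stood for that picture, good to about 4 mm: the middle of the surface that is visible of it).
- landmark_of(name, camera): "location" ([x, y, z] in m, in the coordinates of the camera as it stood for that picture, good to about 4 mm: a listed point, or the origin of a listed thing).
The state is a dict: "time_s": time; "joint_pos": joint angles; "joint_vel": joint speeds; "tau": joint torques, N m; "ee_pos": TCP position; "tcp_rot": TCP orientation; "contact_force": force on the tool from outside, world axes, zero at the start; "wrist_torque": the same for the moment, N m; "width": finger opening in m; "grip_force": force on a finger pad.
Only numpy, scipy, OpenCV 4.12 (cv2) and the standard library are available. Lean on these libraries where they do the work, as an engineer would, in place of code of your own. Each camera call takes 0.05 s, during which the arm holds its last target. There are 200 camera calls.

## Task

Load the dry bath so the reagents can warm up before the run: stand each amber bottle in the heating block that is bored for its size, put the white adapter in the block with the widest bore and stand the small vial in the adapter. Each must end upright, fully down in its bore and let go; tip nothing over, and leave the culture dish and the timer where they are.

Things in the scene. Friction and masses are not known exactly. Their poses are not given: they have to be found in the camera images.
- dry_bath: Dry bath (bench block heater), fixed: low white housing 172 mm deep (x, -112 to +60 from its origin), 300 mm wide (y), 54 mm high, slanting control panel along its front (-x). Three metal blocks stand side by side in its open well, in a row along its y axis, centred at x = 0 and y = -88, 0 and +88 mm; which block is in which bay varies. Origin on the bench, under the middle bay.
- block_wide: Fixed aluminium heating block 84 x 84 x 50 mm with one round bore in the middle of its top, 64 mm across and 30 mm deep, with a conical lead-in 8 mm deep that widens it to 74 mm at the mouth. For the adapter. Origin at the centre of its underside, z up; bore floor at z = 20 mm, top face at z = 50 mm (58 mm above the bench).
- block_middle: The same kind of block with a bore 54 mm across and 30 mm deep, 64 mm at the mouth. For the large amber bottle. Origin at the centre of its underside, z up; bore floor at z = 20 mm, top at 50 mm.
- block_narrow: The same kind of block with a bore 46 mm across and 30 mm deep, 56 mm at the mouth. For the small amber bottle (the large one does not enter). Origin at the centre of its underside, z up; bore floor at z = 20 mm, top at 50 mm.
- adapter: Loose white plastic adapter sleeve, turned, 60 mm high, about 0.14 kg: a round foot 58 mm across and 34 mm high and above it a narrower neck 46 mm across, which is the grip. The neck has a bore for the vial, 32 mm across, 26 mm deep, 40 mm at the mouth with a lead-in 7 mm deep. Stands upright at the start. Origin at the centre of its underside, z up; bore floor at z = 34 mm, top at 60 mm.
- amber_large: Larger amber glass bottle with black cap, 48 mm across, 98 mm high, about 0.14 kg, upright at the start; grasp it across its body about 65 mm above its underside (lower, its cap may meet the palm). Origin at the centre of its underside, z up.
- amber_small: Smaller amber glass bottle with black cap, 40 mm across, 82 mm high, about 0.1 kg, upright at the start; grasp it across its body about 55 mm above its underside. Origin at the centre of its underside, z up.
- vial: Small clear vial with a blue cap, 26 mm across, 62 mm high, about 0.03 kg, upright at the start; 36 mm of it stand out of the adapter when it is fully down. Origin at the centre of its underside, z up.
- petri: Bystander, loose: closed round culture dish 62 mm across, 15 mm high, standing among the bottles. Leave it alone. Origin at the centre of its underside, z up.
- timer: Bystander, loose: small bench timer 66 x 62 x 18 mm among the bottles. Leave it alone. Origin at the centre of its underside, z up.
Mind the look-alikes: they are no part of the job. Leave any green look-alike of the amber_small alone. What is shaped like the amber_large but blue is not meant.

How it is judged:
By the outcome, as a careful person would: the job done as asked, in the order asked, and still so for the second after the job is handed in, with the robot touching nothing.
It also fails if it takes over 122 s, if anything falls off the work surface, if the arm or the gripper's body presses on something with over 40 N, if the wrist force passes 120 N, or if a joint passes its speed limit or range.

## Working session

There is one attempt and no reset: what is moved stays moved. The work goes in short steps, Python scripts to look and compute and a tool call to move; the robot and the scene stay as the last step left them, time stands still between calls to the robot, and variables do not carry over. Pictures are saved under pics/ and viewed, at most 14 in all, crops included, and the job is handed in when it is done.

Besides the shell and the picture viewer there is one more tool, called after "Request:" by a JSON object that holds its "api" and its "payload". apply_moves: Moves the arm, as the interface text tells. Its arguments: {"type":"object","properties":{"targets":{"type":"array","items":{"type":"array"}},"gripper":{"type":"number"},"squeeze":{"type":"number"}},"required":["targets"]}

```bash
mkdir -p pics; ls; python3 - <<'E'
from plant import *
import cv2, numpy as np
s=read_state(); print({k:np.round(v,3) if not isinstance(v,(str,)) else v for k,v in s.items()})
for c in ["top","side"]:
    d=read_camera(c); cv2.imwrite(f"pics/{c}0.png",d["image"][:,:,::-1]); np.savez(f"{c}0.npz",**d)
    print(c,np.round(d["mtx"],1).tolist(),np.round(d["pose"],3).tolist())
    for n in ["dry_bath","block_wide","block_middle","block_narrow","adapter","amber_large","amber_small","vial","petri","timer"]:
        for r in landmark_of(n,c)[:4]:
            P=d["pose"]@np.r_[r["location"],1]; print(c,n,round(r["p"],2),np.round(P[:3],3))
E
```

```text
pics
{'time_s': np.float64(0.0), 'joint_pos': array([ 1.162,  0.334,  0.04 ,  1.466, -0.013,  1.343, -0.058]), 'joint_vel': array([ 0.001, -0.001, -0.   , -0.002, -0.   ,  0.002,  0.001]), 'tau': array([ 1.0000e-03, -6.5855e+01,  1.3660e+00, -4.0557e+01,  1.7000e-02,
        1.3000e-02,  0.0000e+00]), 'ee_pos': array([ 0.198, -0.619,  0.249]), 'tcp_rot': array([-3.102e+00, -4.850e-01,  1.000e-03]), 'contact_force': array([-0.17 , -0.703,  0.476]), 'wrist_torque': array([ 0.034, -0.042,  0.007]), 'grip_force': np.float64(0.0), 'width': np.float64(0.086)}
top [[455.7, 0.0, 319.7], [0.0, 455.7, 237.4], [0.0, 0.0, 1.0]] [[0.029, -0.996, 0.089, 0.435], [-0.999, -0.032, -0.026, -0.032], [0.029, -0.089, -0.996, 1.128], [0.0, 0.0, 0.0, 1.0]]
top block_wide 0.66 [0.544 0.241 0.009]
top block_wide 0.22 [0.571 0.066 0.007]
top block_middle 0.87 [0.555 0.148 0.01 ]
top block_narrow 0.76 [0.575 0.06  0.005]
top adapter 0.61 [ 0.581 -0.119  0.001]
top amber_large 0.75 [ 0.461 -0.137 -0.001]
top amber_large 0.66 [0.689 0.171 0.001]
top amber_small 0.81 [ 0.37  -0.187  0.   ]
top amber_small 0.77 [ 
[... 158 characters left out ...]
, [0.0, 505.3, 241.4], [0.0, 0.0, 1.0]] [[0.999, -0.023, 0.049, 0.473], [-0.054, -0.53, 0.846, -0.92], [0.006, -0.847, -0.531, 0.592], [0.0, 0.0, 0.0, 1.0]]
side dry_bath 0.59 [0.56  0.154 0.002]
side block_wide 0.74 [0.548 0.239 0.009]
side block_middle 0.98 [0.56  0.154 0.007]
side block_narrow 0.68 [0.573 0.068 0.006]
side adapter 0.56 [ 0.587 -0.116 -0.   ]
side amber_large 0.85 [ 0.696  0.177 -0.   ]
side amber_large 0.81 [ 0.463 -0.133  0.003]
side amber_small 0.94 [ 0.375 -0.18   0.001]
side amber_small 0.86 [ 0.579 -0.343 -0.001]
side amber_small 0.6 [0.572 0.067 0.008]
side vial 0.72 [ 0.595 -0.246  0.002]
side petri 0.63 [ 0.463 -0.234  0.004]
side timer 0.92 [ 0.472 -0.356  0.001]
```

View pics/top0.png

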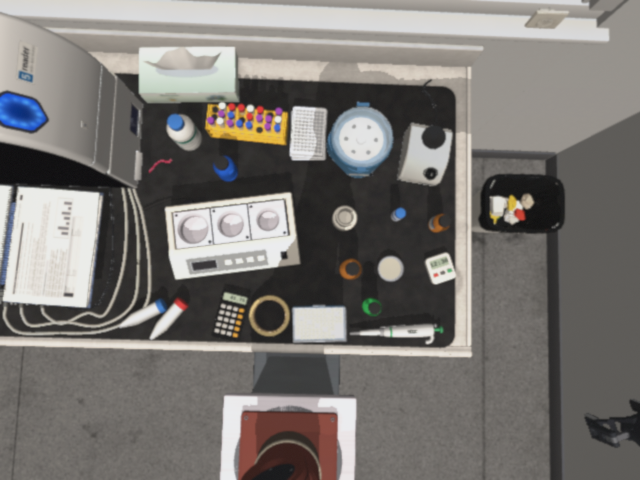

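View pics/side0.png

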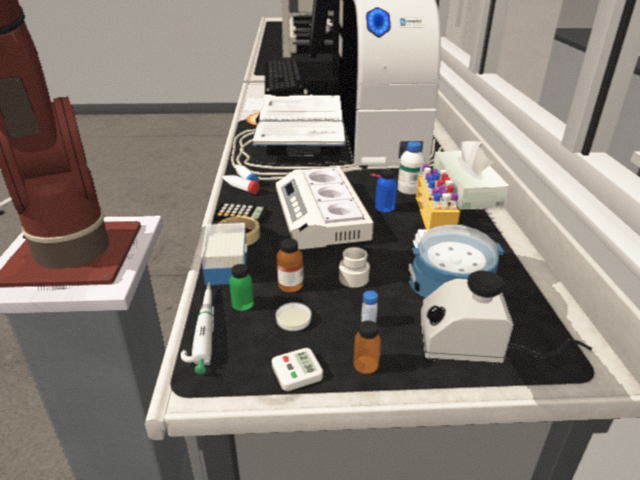

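```bash
cat > h.py <<'E'
import numpy as np, cv2
from scipy.spatial.transform import Rotation as R
from scipy.optimize import least_squares
def cloud(d):
    z=d["z_map"]; v,u=np.mgrid[:z.shape[0],:z.shape[1]]; K=d["mtx"]
    P=np.stack([(u-K[0,2])/K[0,0]*z,(v-K[1,2])/K[1,1]*z,z,np.ones_like(z)],-1)@d["pose"].T
    P=P[...,:3].copy(); P[z==0]=np.nan; return P
def circ(p,r=None):
    f=lambda q: np.hypot(p[:,0]-q[0],p[:,1]-q[1])-(r if r else q[2])
    q0=[*np.median(p,0)[:2]]+([] if r else [.02])
    return least_squares(f,q0,loss="soft_l1",f_scale=.001).x
def go(s,tgt,turn=None):
    "tool-frame shift (units of 0.3 m) from state s to world target"
    return np.round(R.from_rotvec(s["tcp_rot"]).inv().apply(np.array(tgt)-s["ee_pos"])/0.3,3)
E
python3 - <<'E'
from h import *
import numpy as np
T={"adapter":(.584,-.118,.06,.023),"large":(.462,-.135,.098,.02),"small":(.578,-.348,.082,.016),"vial":(.596,-.247,.062,.013)}
out=[]
for c in ["top","side"]:
    d=np.load(c+"0.npz"); P=cloud(d); x,y,z=P[...,0],P[...,1],P[...,2]
    for n,(a,b,h,r) in T.items():
        m=np.hypot(x-a,y-b)<.045
        q=P[m]; zt=np.nanpercentile(q[:,2],99)
        top=q[q[:,2]>h-.008]; body=q[(q[:,2]>.015)&(q[:,2]<h-.008)]
        f=lambda p: np.round((p[:,:2].max(0)+p[:,:2].min(0))/2,4) if len(p) else None
        print(c,n,"ztop %.3f"%zt,len(top),f(top),"rng",np.round(np.ptp(top[:,:2],0),3) if len(top) else 0,"body",len(body),f(body))
        u=np.argwhere(m)
        if c=="side" or n in("large","small"): pass
    for n,(a,b,r) in {"wide":(.546,.24,.037),"middle":(.557,.151,.032),"narrow":(.574,.064,.028)}.items():
        m=(np.hypot(x-a,y-b)<.037); q=P[m]
        low=q[q[:,2]<.050]; pl=q[q[:,2]>.05]
        print(c,n,"plane z %.3f"%np.median(pl[:,2]),"low n",len(low),"min",np.round(np.nanmin(low[:,2]),3),"mid",np.round((low[:,:2].max(0)+low[:,:2].min(0))/2,4),"span",np.round(np.ptp(low[:,:2],0),3))
# height map, top cam, 5cm grid max z
P=cloud(np.load("top0.npz"))
print("y:",[round(.3-.05*j,2) for j in range(15)])
for i in range(9,-1,-1):
    X=.35+.05*i
    print(round(X,2),[int(1000*np.nanmax(np.r_[0,P[(abs(P[...,0]-X)<.025)&(abs(P[...,1]-(.3-.05*j))<.025)][:,2]])) for j in range(15)])
t=cv2.imread("pics/top0.png"); s=cv2.imread("pics/side0.png")
a=cv2.resize(t[130:330,140:460],None,fx=2.4,fy=1.5*1.6/1.0*1.0) if 0 else cv2.resize(t[150:325,160:460],None,fx=2.0,fy=2.0)
b=cv2.resize(s[160:385,190:490],(400,300)); b=cv2.resize(b,(330,248))
cv2.imwrite("pics/crop1.png",np.vstack([cv2.copyMakeBorder(a,0,0,0,0,0),np.hstack([b,np.zeros((248,270,3),np.uint8)])])[:600])
E
```

```text
top adapter ztop 0.063 158 [ 0.5832 -0.1183] rng [0.044 0.044] body 304 [ 0.5834 -0.1186]
top large ztop 0.101 163 [ 0.459 -0.134] rng [0.03  0.032] body 199 [ 0.4586 -0.1339]
top small ztop 0.086 123 [ 0.5774 -0.3493] rng [0.027 0.027] body 185 [ 0.5771 -0.3479]
top vial ztop 0.065 87 [ 0.5952 -0.2489] rng [0.023 0.024] body 50 [ 0.5947 -0.2448]
top wide plane z 0.055 low n 579 min 0.022 mid [0.5433 0.2409] span [0.065 0.064]
top middle plane z 0.058 low n 415 min 0.022 mid [0.5558 0.1525] span [0.055 0.054]
top narrow plane z 0.058 low n 299 min 0.022 mid [0.5704 0.0658] span [0.046 0.045]
side adapter ztop 0.060 232 [ 0.586  -0.1187] rng [0.045 0.048] body 602 [ 0.5855 -0.1232]
side large ztop 0.099 183 [ 0.461  -0.1347] rng [0.031 0.034] body 883 [ 0.4613 -0.1443]
side small ztop 0.082 254 [ 0.5796 -0.3499] rng [0.028 0.03 ] body 802 [ 0.5793 -0.356 ]
side vial ztop 0.063 142 [ 0.5977 -0.2492] rng [0.024 0.024] body 266 [ 0.5977 -0.255 ]
side wide plane z 0.055 low n 166 min 0.026 mid [0.5454 0.2632] span [0.061 0.026]
side middle plane z 0.057 low n 148 min 0.028 mid [0.5593 0.1
[... 152 characters left out ...]
-0.05, -0.1, -0.15, -0.2, -0.25, -0.3, -0.35, -0.4]
0.8 [132, 133, 103, 103, 106, 103, 36, 50, 115, 118, 117, 101, 137, 133, 6]
0.75 [130, 131, 7, 64, 67, 100, 35, 55, 115, 118, 116, 104, 137, 137, 6]
0.7 [7, 7, 103, 102, 6, 7, 6, 7, 107, 115, 109, 97, 101, 102, 8]
0.65 [9, 12, 78, 79, 57, 57, 57, 7, 7, 7, 7, 6, 6, 53, 6]
0.6 [60, 62, 64, 64, 64, 64, 59, 7, 63, 64, 6, 67, 8, 87, 6]
0.55 [62, 62, 63, 60, 64, 62, 63, 7, 65, 65, 6, 7, 7, 87, 6]
0.5 [58, 62, 63, 63, 62, 59, 59, 6, 77, 81, 18, 19, 16, 23, 19]
0.45 [56, 55, 50, 47, 44, 37, 29, 6, 101, 102, 20, 20, 11, 24, 21]
0.4 [23, 30, 10, 18, 29, 29, 25, 5, 9, 67, 86, 6, 7, 6, 7]
0.35 [38, 37, 18, 20, 30, 30, 71, 72, 71, 81, 86, 21, 30, 29, 6]
```

View pics/crop1.png

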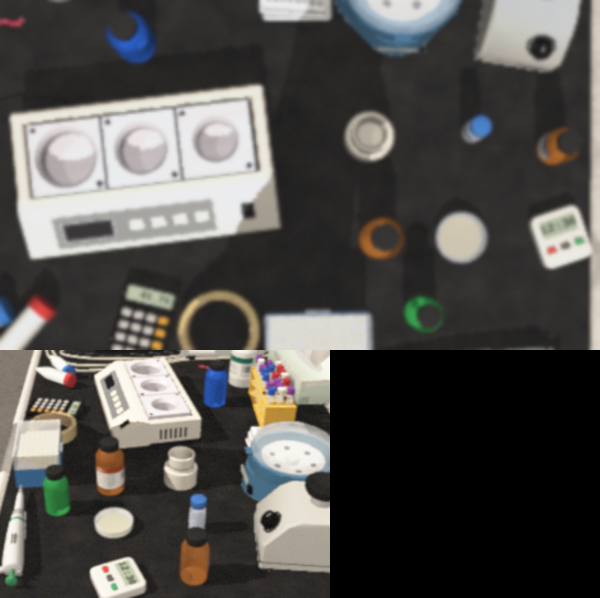

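Candidates in the top view: the brown bottles are at (349,269), 98 mm high (amber_large), and (438,223), 82 mm high (amber_small). The green one at (372,306) and the blue one at (226,168) are look-alikes. The bore floors measure 65, 55 and 46 mm from left to right, so the bays are wide, middle and narrow. The crop confirms the colours. I'll take amber_small first.

Request:
{"api": "apply_moves", "payload": {"targets": [[[0.127,-0.04,0],[0,0,0]],[[0.254,-0.08,0],[0,0,0]],[[0.381,-0.12,0],[0,0,0]],[[0.508,-0.16,0],[0,0,0]],[[0.635,-0.2,0],[0,0,0]]], "gripper": 1, "squeeze": 40}}

```text
time_s: 1.52
ee_pos: [0.3626, -0.5026, 0.2505]
tcp_rot: [3.104, 0.484, 0.0]
contact_force: [0.8, -1.7, 0.5]
width: 0.0854
grip_force: 0.0
```

Request:
{"api": "apply_moves", "payload": {"targets": [[[0.127,-0.04,0],[0,0,0]],[[0.254,-0.08,0],[0,0,0]],[[0.381,-0.12,0],[0,0,0]],[[0.508,-0.16,0],[0,0,0]],[[0.635,-0.2,0],[0,0,0]]]}}

```text
time_s: 1.93
ee_pos: [0.5258, -0.3873, 0.2506]
tcp_rot: [3.104, 0.484, 0.0]
contact_force: [0.8, -0.5, 0.0]
width: 0.0855
grip_force: 0.0
```

Request:
{"api": "apply_moves", "payload": {"targets": [[[0.1,-0.03,0],[0,0,0]],[[0.2,-0.06,0],[0,0,0]],[[0.212,-0.07,0],[0,0,0]],[[0.212,-0.07,0],[0,0,0]],[[0.212,-0.07,0],[0,0,0]]]}}

```text
time_s: 2.35
ee_pos: [0.5782, -0.3496, 0.2501]
tcp_rot: [3.104, 0.485, -0.001]
contact_force: [-1.6, -0.7, 0.0]
width: 0.0854
grip_force: 0.0
```

```bash
python3 - <<'E'
from plant import *; from h import *
s=read_state(); print(s["ee_pos"],s["tcp_rot"],s["joint_pos"],s["time_s"],go(s,(.5785,-.3496,.055)))
d=read_camera("wrist"); cv2.imwrite("pics/w1.png",d["image"][:,:,::-1]); P=cloud(d)
Rt=R.from_rotvec(s["tcp_rot"]).as_matrix(); L=(P-s["ee_pos"])@Rt   # tool frame
z=d["z_map"]; m=(abs(L[...,0])<.03)&(abs(L[...,1])<.07)&(L[...,2]<.06)
print("near pts",m.sum(), np.nanmax(L[m][:,2]) if m.any() else None)
q=P[(P[...,2]>.074)&(P[...,2]<.1)&(np.hypot(P[...,0]-.5785,P[...,1]+.3496)<.04)]
print(len(q),(q.max(0)+q.min(0))/2,np.ptp(q,0))
E
```

```text
[ 0.5782347  -0.34958705  0.25012437] [ 3.10376397e+00  4.84863805e-01 -1.09232526e-03] [ 0.6084354   0.3950656  -0.17888695  1.38449349  0.07051687  1.36867733
 -0.83200834] 2.35 [0.001 0.    0.65 ]
near pts 45407 0.0074900439150781895
988 [ 0.57786372 -0.34859997  0.07897708] [0.0284758  0.02768334 0.00971813]
```

Request:
{"api": "apply_moves", "payload": {"targets": [[[0.001,0,0.138],[0,0,0]],[[0.001,0.0,0.276],[0,0,0]],[[0.001,0,0.414],[0,0,0]],[[0.001,0,0.54],[0,0,0]],[[0.001,0,0.65],[0,0,0]]]}}

```text
time_s: 2.82
ee_pos: [0.5764, -0.3509, 0.053]
tcp_rot: [3.105, 0.48, -0.003]
contact_force: [0.6, -0.6, 1.0]
width: 0.0855
grip_force: 0.0
```

Request:
{"api": "apply_moves", "payload": {"targets": [[[0,0,0],[0,0,0]],[[0,0,0],[0,0,0]],[[0,0,0],[0,0,0]],[[0,0,0],[0,0,0]],[[0,0,0],[0,0,0]]], "gripper": -1, "squeeze": 35}}

```text
time_s: 3.23
ee_pos: [0.5803, -0.3505, 0.0587]
tcp_rot: [3.101, 0.483, 0.006]
contact_force: [-1.3, 0.1, 7.3]
width: 0.039
grip_force: 36.1
```

Request:
{"api": "apply_moves", "payload": {"targets": [[[0,0,0],[0,0,0]],[[0,0,0],[0,0,0]],[[0,0,0],[0,0,0]],[[0,0,0],[0,0,0]],[[0,0,0],[0,0,0]]]}}

```text
time_s: 3.65
ee_pos: [0.5803, -0.3505, 0.0587]
tcp_rot: [3.101, 0.483, 0.005]
contact_force: [-1.6, -0.9, 8.1]
width: 0.0399
grip_force: 36.2
```

```bash
python3 - <<'E'
from plant import *; from h import *
s=read_state(); print(s["ee_pos"],s["width"],s["grip_force"],s["contact_force"],s["time_s"],go(s,(.5717,.066,.25)))
d=read_camera("side"); P=cloud(d); cv2.imwrite("pics/s1.png",cv2.resize(d["image"][240:420,240:480,::-1],None,fx=2.5,fy=2.5))
d=read_camera("wrist"); P=cloud(d); Rt=R.from_rotvec(s["tcp_rot"]).as_matrix(); L=(P-s["ee_pos"])@Rt
for sg in(-1,1):
    m=(abs(L[...,0])<.014)&(sg*L[...,1]>.021)&(sg*L[...,1]<.06)&(L[...,2]<.045); print(np.nanpercentile(L[m][:,2],[50,99,100]) if m.any() else None)
E
```

```text
[ 0.58029389 -0.35048899  0.0586553 ] 0.03991365923848065 36.1784291267395 [-1.64785324 -0.85469948  8.09978544] 3.65 [ 0.397 -1.329 -0.642]
[-0.0392584   0.00855652  0.04231177]
[-0.04002159  0.00773693  0.0156158 ]
```

View pics/s1.png

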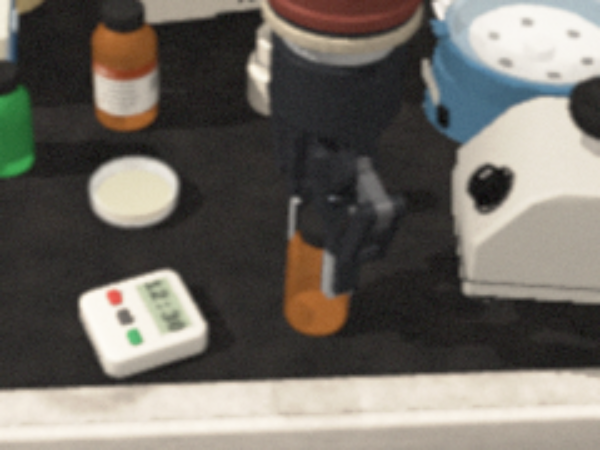

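Request:
{"api": "apply_moves", "payload": {"targets": [[[0,0,-0.07],[0,0,0]],[[0,0,-0.2],[0,0,0]],[[0,0,-0.33],[0,0,0]],[[0,0,-0.45],[0,0,0]],[[0,0,-0.56],[0,0,0]]]}}

```text
time_s: 4.17
ee_pos: [0.5792, -0.3493, 0.2277]
tcp_rot: [3.102, 0.484, 0.004]
contact_force: [1.5, -0.3, -1.2]
width: 0.0396
grip_force: 36.0
```

Request:
{"api": "apply_moves", "payload": {"targets": [[[0.038,-0.128,-0.02],[0,0,0]],[[0.077,-0.255,-0.02],[0,0,0]],[[0.115,-0.383,-0.02],[0,0,0]],[[0.154,-0.51,-0.02],[0,0,0]],[[0.192,-0.638,-0.02],[0,0,0]]]}}

```text
time_s: 4.58
ee_pos: [0.5754, -0.1475, 0.2311]
tcp_rot: [3.103, 0.484, 0.004]
contact_force: [1.4, 0.2, -0.9]
width: 0.0391
grip_force: 36.1
```

Request:
{"api": "apply_moves", "payload": {"targets": [[[0.038,-0.128,0],[0,0,0]],[[0.077,-0.255,0],[0,0,0]],[[0.115,-0.383,0],[0,0,0]],[[0.154,-0.51,0],[0,0,0]],[[0.192,-0.638,0],[0,0,0]]]}}

```text
time_s: 5.0
ee_pos: [0.5719, 0.0524, 0.2312]
tcp_rot: [3.103, 0.484, 0.004]
contact_force: [2.1, -0.2, -0.2]
width: 0.0389
grip_force: 36.1
```

Request:
{"api": "apply_moves", "payload": {"targets": [[[0.016,-0.05,0],[0,0,0]],[[0.016,-0.05,0],[0,0,0]],[[0.016,-0.05,0],[0,0,0]],[[0.016,-0.05,0],[0,0,0]],[[0.016,-0.05,0],[0,0,0]]]}}

```text
time_s: 5.42
ee_pos: [0.5722, 0.0646, 0.2298]
tcp_rot: [3.104, 0.481, 0.001]
contact_force: [-0.1, -0.1, -0.3]
width: 0.0396
grip_force: 36.1
```

```bash
cat > held.py <<'E'
from plant import *; from h import *
import sys
# held thing: centre of side/top visible points near the TCP axis, given world target of the bore
def held(tgt,off,hw,zlo,zhi):
    "zlo,zhi: heights above the thing's underside used; prints centre at mean height"
    s=read_state(); print("tcp",np.round(s["ee_pos"],4),np.round(s["tcp_rot"],3),"w",round(float(s["width"]),4),"F",np.round(s["contact_force"],1),"t",s["time_s"])
    b=s["ee_pos"][2]-off
    for c in["side","top"]:
        P=cloud(read_camera(c)); q=P[np.hypot(P[...,0]-s["ee_pos"][0],P[...,1]-s["ee_pos"][1])<hw]
        q=q[(q[:,2]>b-.03)&(q[:,2]<b+zhi)]
        if len(q)>10: 
            print(c,len(q),"zmin %.3f (expected %.3f)"%(np.percentile(q[:,2],1),b))
            k=q[(q[:,2]>b+zlo)]
            if len(k)>10: print("   x-mid",(k[:,0].max()+k[:,0].min())/2,np.ptp(k[:,0]),"y-min",k[:,1].min())
    print("go",go(s,tgt))
E
python3 - <<'E'
from held import *
held((.5717,.066,.087),.0587,.04,.005,.035)
E
```

```text
tcp [0.5722 0.0646 0.2298] [3.104e+00 4.810e-01 1.000e-03] w 0.0396 F [-0.1 -0.1 -0.3] t 5.4167
side 294 zmin 0.172 (expected 0.171)
   x-mid 0.5718804815182791 0.039690230306519636 y-min 0.04218001643692648
go [-0.    -0.005  0.476]
```

Request:
{"api": "apply_moves", "payload": {"targets": [[[0,-0.01,0.1],[0,0,0]],[[0,-0.01,0.21],[0,0,0]],[[0,-0.01,0.31],[0,0,0]],[[0,-0.01,0.39],[0,0,0]],[[0,-0.01,0.43],[0,0,0]]]}}

```text
time_s: 5.93
ee_pos: [0.57, 0.0674, 0.0973]
tcp_rot: [3.104, 0.482, -0.005]
contact_force: [-0.2, -0.6, -0.7]
width: 0.0394
grip_force: 36.1
```

Request:
{"api": "apply_moves", "payload": {"targets": [[[0,0,0.01],[0,0,0]],[[0,0,0.02],[0,0,0]],[[0,0,0.03],[0,0,0]],[[0,0,0.04],[0,0,0]],[[0,0,0.046],[0,0,0]]]}}

```text
time_s: 6.35
ee_pos: [0.5719, 0.0686, 0.0876]
tcp_rot: [3.103, 0.484, 0.003]
contact_force: [0.4, -4.6, 2.3]
width: 0.0393
grip_force: 36.2
```

Request:
{"api": "apply_moves", "payload": {"targets": [[[0,0,0],[0,0,0]],[[0,0,0],[0,0,0]],[[0,0,0],[0,0,0]],[[0,0,0],[0,0,0]],[[0,0,0],[0,0,0]]]}}

```text
time_s: 6.77
ee_pos: [0.5717, 0.0686, 0.0872]
tcp_rot: [3.103, 0.484, 0.002]
contact_force: [1.8, -6.4, 0.3]
width: 0.0392
grip_force: 35.8
```

```bash
python3 - <<'E'
from held import *
held((.5717,.066,.087),.0587,.04,.005,.035)
E
```

```text
tcp [0.5717 0.0686 0.0872] [3.103e+00 4.840e-01 2.000e-03] w 0.0392 F [ 1.8 -6.4  0.3] t 6.7667
side 306 zmin 0.047 (expected 0.028)
   x-mid 0.5716762800774249 0.07901321366600766 y-min 0.02961063744649095
go [-0.003  0.008  0.001]
```

Request:
{"api": "apply_moves", "payload": {"targets": [[[0,0.008,0],[0,0,0]],[[0,0.01,0.004],[0,0,0]],[[0,0.01,0.008],[0,0,0]],[[0,0.01,0.01],[0,0,0]],[[0,0.01,0.01],[0,0,0]]]}}

```text
time_s: 7.28
ee_pos: [0.5728, 0.0678, 0.0862]
tcp_rot: [-3.103, -0.486, -0.004]
contact_force: [-6.0, -0.2, 20.4]
width: 0.0395
grip_force: 35.9
```

Request:
{"api": "apply_moves", "payload": {"targets": [[[0,0,0],[0,0,0]],[[0,0,0],[0,0,0]],[[0,0,0],[0,0,0]],[[0,0,0],[0,0,0]],[[0,0,0],[0,0,0]]]}}

```text
time_s: 7.7
ee_pos: [0.5729, 0.0678, 0.0862]
tcp_rot: [-3.103, -0.486, -0.004]
contact_force: [-6.5, 0.2, 20.4]
width: 0.0393
grip_force: 35.9
```

Request:
{"api": "apply_moves", "payload": {"targets": [[[0,0,-0.01],[0,0,0]],[[0,0,-0.01],[0,0,0]],[[0,0,-0.01],[0,0,0]],[[0,0,-0.01],[0,0,0]],[[0,0,-0.01],[0,0,0]]], "gripper": 0.6}}

```text
time_s: 8.12
ee_pos: [0.5716, 0.0665, 0.0862]
tcp_rot: [-3.104, -0.485, 0.001]
contact_force: [0.6, 0.7, 0.2]
width: 0.0682
grip_force: 0.0
```

Request:
{"api": "apply_moves", "payload": {"targets": [[[0,0,-0.06],[0,0,0]],[[0,0,-0.18],[0,0,0]],[[0,0,-0.3],[0,0,0]],[[0,0,-0.4],[0,0,0]],[[0,0,-0.46],[0,0,0]]]}}

```text
time_s: 8.53
ee_pos: [0.5728, 0.0667, 0.2281]
tcp_rot: [-3.104, -0.485, -0.006]
contact_force: [1.1, -0.2, -1.0]
width: 0.0686
grip_force: 0.0
```

```bash
python3 - <<'E'
from plant import *; from h import *
s=read_state(); print(s["ee_pos"],s["tcp_rot"],s["width"],s["time_s"],go(s,(.460,-.1344,.22)))
d=read_camera("top"); cv2.imwrite("pics/t2.png",cv2.resize(d["image"][180:290,160:300,::-1],None,fx=3,fy=3))
P=cloud(read_camera("side")); 
q=P[np.hypot(P[...,0]-.5725,P[...,1]-.066)<.03]; q=q[(q[:,2]<.16)&(q[:,2]>.07)]; k=q[q[:,2]>q[:,2].max()-.006]
print("top z",np.percentile(q[:,2],98),"cap",(k.max(0)+k.min(0))/2,np.ptp(k,0))
E
```

```text
[0.57283378 0.06673947 0.22814004] [-3.10389856 -0.4849434  -0.00576611] 0.06861114808297485 8.5333 [-0.563  0.524  0.025]
top z 0.11100557903172138 cap [0.57265625 0.06721949 0.10982225] [0.02666211 0.02611861 0.00582563]
```

Request:
{"api": "apply_moves", "payload": {"targets": [[[-0.1,0.092,0],[0,0,0]],[[-0.2,0.184,0],[0,0,0]],[[-0.3,0.276,0],[0,0,0]],[[-0.4,0.368,0],[0,0,0]],[[-0.5,0.46,0],[0,0,0]]], "gripper": 1}}

```text
time_s: 9.05
ee_pos: [0.4693, -0.1122, 0.2233]
tcp_rot: [-3.103, -0.485, 0.002]
contact_force: [0.5, -0.7, 0.3]
width: 0.0852
grip_force: 0.0
```

Request:
{"api": "apply_moves", "payload": {"targets": [[[-0.063,0.064,0],[0,0,0]],[[-0.063,0.064,0],[0,0,0]],[[-0.063,0.064,0],[0,0,0]],[[-0.063,0.064,0],[0,0,0]],[[-0.063,0.064,0],[0,0,0]]]}}

```text
time_s: 9.47
ee_pos: [0.4594, -0.1334, 0.224]
tcp_rot: [-3.103, -0.488, 0.001]
contact_force: [0.1, 0.1, 1.1]
width: 0.0855
grip_force: 0.0
```

```bash
python3 - <<'E'
from plant import *; from h import *
s=read_state(); print(s["ee_pos"],s["tcp_rot"],s["width"],s["time_s"],go(s,(.460,-.1344,.065)))
P=cloud(read_camera("wrist")); q=P[(P[...,2]>.088)&(P[...,2]<.115)&(np.hypot(P[...,0]-.46,P[...,1]+.1344)<.04)]
print(len(q),(q.max(0)+q.min(0))/2,np.ptp(q,0))
E
```

```text
[ 0.45939689 -0.13344099  0.22399592] [-3.10271298e+00 -4.87874279e-01  8.17514528e-04] 0.0854716645569929 9.4667 [0.001 0.004 0.53 ]
1720 [ 0.45901624 -0.13297365  0.09369131] [0.03208997 0.03221027 0.01133923]
```

Request:
{"api": "apply_moves", "payload": {"targets": [[[0,0,0.12],[0,0,0]],[[0,0.0,0.25],[0,0,0]],[[0,0,0.37],[0,0,0]],[[0,0,0.47],[0,0,0]],[[0,0,0.525],[0,0,0]]]}}

```text
time_s: 9.93
ee_pos: [0.4574, -0.1331, 0.0634]
tcp_rot: [-3.101, -0.488, 0.006]
contact_force: [-0.3, -0.4, 0.3]
width: 0.0855
grip_force: 0.0
```

Request:
{"api": "apply_moves", "payload": {"targets": [[[0,0,0],[0,0,0]],[[0,0,0],[0,0,0]],[[0,0,0],[0,0,0]],[[0,0,0],[0,0,0]],[[0,0,0],[0,0,0]]], "gripper": -1, "squeeze": 35}}

```text
time_s: 10.35
ee_pos: [0.4601, -0.1348, 0.0685]
tcp_rot: [3.103, 0.485, 0.004]
contact_force: [-0.3, 1.5, 2.5]
width: 0.0474
grip_force: 36.2
```

Request:
{"api": "apply_moves", "payload": {"targets": [[[0,0,0],[0,0,0]],[[0,0,0],[0,0,0]],[[0,0,0],[0,0,0]],[[0,0,0],[0,0,0]],[[0,0,0],[0,0,0]]]}}

```text
time_s: 10.77
ee_pos: [0.4602, -0.1348, 0.0685]
tcp_rot: [3.103, 0.485, 0.004]
contact_force: [-0.5, 2.1, 7.3]
width: 0.0467
grip_force: 36.5
```

Request:
{"api": "apply_moves", "payload": {"targets": [[[0,0,-0.07],[0,0,0]],[[0,0,-0.2],[0,0,0]],[[0,0,-0.33],[0,0,0]],[[0,0,-0.45],[0,0,0]],[[0,0,-0.56],[0,0,0]]]}}

```text
time_s: 11.18
ee_pos: [0.4588, -0.135, 0.2379]
tcp_rot: [3.103, 0.484, 0.002]
contact_force: [0.4, 0.3, -1.3]
width: 0.0472
grip_force: 36.5
```

```bash
python3 - <<'E'
from plant import *; from h import *
s=read_state(); print(s["ee_pos"],s["tcp_rot"],s["width"],s["time_s"],go(s,(.5573,.1527,.235)))
E
```

```text
[ 0.45883335 -0.13496109  0.23786059] [3.10308704e+00 4.84327734e-01 2.30843552e-03] 0.047165833140200356 11.1833 [ 0.605 -0.813  0.009]
```

Request:
{"api": "apply_moves", "payload": {"targets": [[[0.08,-0.107,0],[0,0,0]],[[0.16,-0.214,0],[0,0,0]],[[0.24,-0.321,0],[0,0,0]],[[0.32,-0.428,0],[0,0,0]],[[0.4,-0.535,0],[0,0,0]]]}}

```text
time_s: 11.6
ee_pos: [0.5246, 0.0561, 0.2357]
tcp_rot: [3.104, 0.483, 0.002]
contact_force: [0.7, 0.9, -1.2]
width: 0.0477
grip_force: 36.7
```

Request:
{"api": "apply_moves", "payload": {"targets": [[[0.08,-0.107,0],[0,0,0]],[[0.16,-0.214,0],[0,0,0]],[[0.205,-0.276,0],[0,0,0]],[[0.205,-0.276,0],[0,0,0]],[[0.205,-0.276,0],[0,0,0]]]}}

```text
time_s: 12.02
ee_pos: [0.5574, 0.1537, 0.2349]
tcp_rot: [-3.103, -0.489, 0.001]
contact_force: [-0.4, -0.6, -2.1]
width: 0.0471
grip_force: 36.6
```

```bash
python3 - <<'E'
from held import *
held((.5575,.1527,.0965),.0685,.04,.005,.035)
E
```

```text
tcp [0.5574 0.1537 0.2349] [-3.103e+00 -4.890e-01  1.000e-03] w 0.0471 F [-0.4 -0.6 -2.1] t 12.0167
side 304 zmin 0.167 (expected 0.166)
   x-mid 0.5591981346479153 0.04715582436227461 y-min 0.1255743605012022
top 48 zmin 0.171 (expected 0.166)
   x-mid 0.5473199133247966 0.02940365841345416 y-min 0.12760556067000797
go [-0.001  0.004  0.461]
```

Request:
{"api": "apply_moves", "payload": {"targets": [[[0,0.002,0.1],[0,0,0]],[[0,0.002,0.21],[0,0,0]],[[0,0.002,0.31],[0,0,0]],[[0,0.002,0.38],[0,0,0]],[[0,0.002,0.415],[0,0,0]]]}}

```text
time_s: 12.53
ee_pos: [0.5567, 0.1494, 0.108]
tcp_rot: [3.104, 0.481, -0.005]
contact_force: [0.2, 0.1, -0.8]
width: 0.0474
grip_force: 36.8
```

Request:
{"api": "apply_moves", "payload": {"targets": [[[0,0,0.01],[0,0,0]],[[0,0,0.02],[0,0,0]],[[0,0,0.03],[0,0,0]],[[0,0,0.04],[0,0,0]],[[0,0,0.046],[0,0,0]]]}}

```text
time_s: 12.95
ee_pos: [0.5584, 0.1516, 0.0975]
tcp_rot: [3.104, 0.484, 0.002]
contact_force: [0.3, 0.3, -1.5]
width: 0.047
grip_force: 36.8
```

Request:
{"api": "apply_moves", "payload": {"targets": [[[0,0,0.002],[0,0,0]],[[0,0,0.004],[0,0,0]],[[0,0,0.006],[0,0,0]],[[0,0,0.006],[0,0,0]],[[0,0,0.006],[0,0,0]]]}}

```text
time_s: 13.37
ee_pos: [0.5585, 0.1518, 0.0965]
tcp_rot: [3.104, 0.485, 0.003]
contact_force: [-2.6, -1.7, 8.3]
width: 0.0471
grip_force: 37.3
```

Request:
{"api": "apply_moves", "payload": {"targets": [[[0,0,0],[0,0,0]],[[0,0,0],[0,0,0]],[[0,0,0],[0,0,0]],[[0,0,0],[0,0,0]],[[0,0,0],[0,0,0]]], "gripper": 0.6}}

```text
time_s: 13.78
ee_pos: [0.5578, 0.1516, 0.0948]
tcp_rot: [-3.104, -0.485, 0.0]
contact_force: [0.6, 0.4, -0.3]
width: 0.0682
grip_force: 0.0
```

Request:
{"api": "apply_moves", "payload": {"targets": [[[0,0,-0.06],[0,0,0]],[[0,0,-0.18],[0,0,0]],[[0,0,-0.3],[0,0,0]],[[0,0,-0.4],[0,0,0]],[[0,0,-0.45],[0,0,0]]]}}

```text
time_s: 14.2
ee_pos: [0.5591, 0.1523, 0.2343]
tcp_rot: [-3.103, -0.485, -0.008]
contact_force: [1.2, 0.8, 0.0]
width: 0.0682
grip_force: 0.0
```

```bash
python3 - <<'E'
from plant import *; from h import *
s=read_state(); print(s["ee_pos"],s["width"],s["time_s"],go(s,(.5845,-.1185,.20)))
d=read_camera("side"); P=cloud(d) 
cv2.imwrite("pics/s2.png",cv2.resize(d["image"][100:400,200:520,::-1],None,fx=2,fy=2))
for a,b in((.5725,.066),(.5585,.152)):
    q=P[np.hypot(P[...,0]-a,P[...,1]-b)<.03]; q=q[(q[:,2]<.14)&(q[:,2]>.07)]; k=q[q[:,2]>q[:,2].max()-.006]
    print("top z",np.percentile(q[:,2],98),"cap",(k.max(0)+k.min(0))/2,np.ptp(k,0))
E
```

```text
[0.55906005 0.15226795 0.23429517] 0.0682484872668493 14.2 [-0.195  0.885  0.114]
top z 0.11075770392455495 cap [0.57282565 0.06726685 0.10893811] [0.02619828 0.03261511 0.00586715]
top z 0.12647572406078933 cap [0.55873011 0.15026443 0.12538887] [0.02992254 0.03165249 0.00569451]
```

View pics/s2.png

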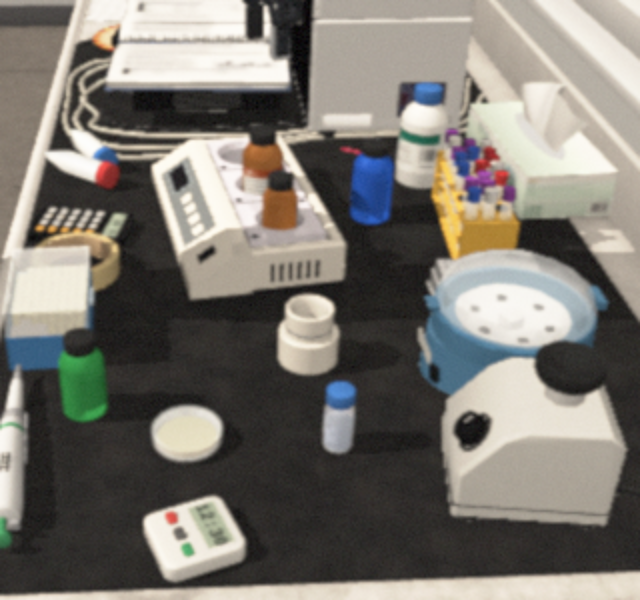

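Request:
{"api": "apply_moves", "payload": {"targets": [[[-0.029,0.132,0],[0,0,0]],[[-0.058,0.264,0],[0,0,0]],[[-0.087,0.396,0],[0,0,0]],[[-0.116,0.528,0],[0,0,0]],[[-0.145,0.66,0],[0,0,0]]], "gripper": 1}}

```text
time_s: 14.67
ee_pos: [0.5765, -0.0522, 0.2297]
tcp_rot: [3.104, 0.485, -0.0]
contact_force: [0.7, 0.9, -0.2]
width: 0.0851
grip_force: 0.0
```

Request:
{"api": "apply_moves", "payload": {"targets": [[[-0.029,0.125,0],[0,0,0]],[[-0.05,0.225,0.05],[0,0,0]],[[-0.05,0.225,0.11],[0,0,0]],[[-0.05,0.225,0.11],[0,0,0]],[[-0.05,0.225,0.11],[0,0,0]]]}}

```text
time_s: 15.08
ee_pos: [0.5824, -0.1186, 0.196]
tcp_rot: [-3.102, -0.485, 0.003]
contact_force: [0.3, 0.6, -0.3]
width: 0.0856
grip_force: 0.0
```

```bash
python3 - <<'E'
from plant import *; from h import *
s=read_state(); print(s["ee_pos"],s["tcp_rot"],s["width"],s["time_s"],go(s,(.5845,-.1185,.054)))
P=cloud(read_camera("wrist")); q=P[(P[...,2]>.050)&(P[...,2]<.08)&(np.hypot(P[...,0]-.5845,P[...,1]+.1185)<.04)]
print(len(q),(q.max(0)+q.min(0))/2,np.ptp(q,0))
E
```

```text
[ 0.58239343 -0.11856365  0.19595548] [-3.1024655  -0.4846011   0.00340781] 0.08563304684512249 15.0833 [0.008 0.003 0.473]
1850 [ 0.58331485 -0.1175201   0.0555982 ] [0.04637225 0.04586124 0.01119189]
```

Request:
{"api": "apply_moves", "payload": {"targets": [[[0.005,0,0.12],[0,0,0]],[[0.005,0.0,0.24],[0,0,0]],[[0.005,0,0.35],[0,0,0]],[[0.005,0,0.43],[0,0,0]],[[0.005,0,0.473],[0,0,0]]]}}

```text
time_s: 15.55
ee_pos: [0.5837, -0.1168, 0.0531]
tcp_rot: [-3.102, -0.488, 0.003]
contact_force: [-1.2, -0.4, -0.1]
width: 0.0854
grip_force: 0.0
```

Request:
{"api": "apply_moves", "payload": {"targets": [[[0,0,0],[0,0,0]],[[0,0,0],[0,0,0]],[[0,0,0],[0,0,0]],[[0,0,0],[0,0,0]],[[0,0,0],[0,0,0]]]}}

```text
time_s: 15.97
ee_pos: [0.5856, -0.1188, 0.0568]
tcp_rot: [3.103, 0.484, 0.004]
contact_force: [-0.5, 0.3, -0.2]
width: 0.0852
grip_force: 0.0
```

Request:
{"api": "apply_moves", "payload": {"targets": [[[0,0,0],[0,0,0]],[[0,0,0],[0,0,0]],[[0,0,0],[0,0,0]],[[0,0,0],[0,0,0]],[[0,0,0],[0,0,0]]], "gripper": -1, "squeeze": 30}}

```text
time_s: 16.38
ee_pos: [0.5846, -0.1187, 0.0555]
tcp_rot: [3.104, 0.485, 0.0]
contact_force: [-1.9, -0.4, 6.3]
width: 0.0448
grip_force: 30.5
```

Request:
{"api": "apply_moves", "payload": {"targets": [[[0,0,0],[0,0,0]],[[0,0,0],[0,0,0]],[[0,0,0],[0,0,0]],[[0,0,0],[0,0,0]],[[0,0,0],[0,0,0]]]}}

```text
time_s: 16.8
ee_pos: [0.5846, -0.1187, 0.0555]
tcp_rot: [3.104, 0.485, 0.0]
contact_force: [-1.2, -0.8, 6.0]
width: 0.0451
grip_force: 30.5
```

```bash
python3 - <<'E'
from plant import *; from h import *
s=read_state(); print(s["ee_pos"],s["tcp_rot"],s["width"],s["time_s"],go(s,(.5447,.241,.24)))
d=read_camera("side"); cv2.imwrite("pics/s3.png",cv2.resize(d["image"][190:330,280:440,::-1],None,fx=3.5,fy=3.5))
E
```

```text
[ 0.58461239 -0.11869309  0.05552978] [3.10379658e+00 4.84603765e-01 3.55663042e-04] 0.045123445545181134 16.8 [ 0.239 -1.182 -0.615]
```

View pics/s3.png

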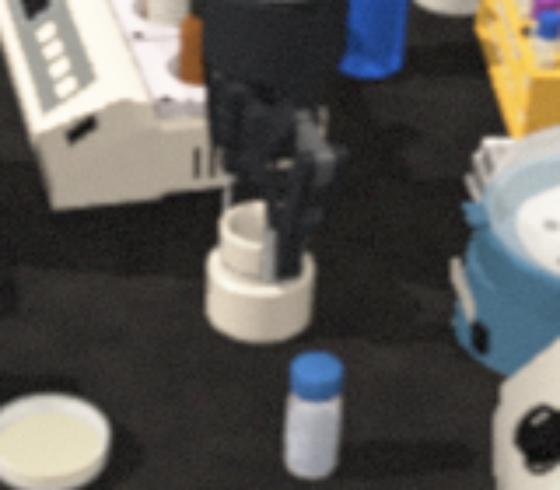

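Request:
{"api": "apply_moves", "payload": {"targets": [[[0,0,-0.07],[0,0,0]],[[0,0,-0.2],[0,0,0]],[[0,0,-0.33],[0,0,0]],[[0,0,-0.45],[0,0,0]],[[0,0,-0.56],[0,0,0]]]}}

```text
time_s: 17.27
ee_pos: [0.5844, -0.1185, 0.2252]
tcp_rot: [3.104, 0.485, 0.001]
contact_force: [1.4, -0.2, -1.1]
width: 0.0451
grip_force: 31.2
```

Request:
{"api": "apply_moves", "payload": {"targets": [[[0.026,-0.131,-0.05],[0,0,0]],[[0.053,-0.262,-0.05],[0,0,0]],[[0.079,-0.393,-0.05],[0,0,0]],[[0.106,-0.524,-0.05],[0,0,0]],[[0.132,-0.655,-0.05],[0,0,0]]]}}

```text
time_s: 17.68
ee_pos: [0.5617, 0.0823, 0.2381]
tcp_rot: [3.104, 0.484, 0.0]
contact_force: [0.3, -0.9, -1.5]
width: 0.045
grip_force: 31.2
```

Request:
{"api": "apply_moves", "payload": {"targets": [[[0.026,-0.131,0],[0,0,0]],[[0.053,-0.262,0],[0,0,0]],[[0.079,-0.393,0],[0,0,0]],[[0.107,-0.525,0],[0,0,0]],[[0.107,-0.525,0],[0,0,0]]]}}

```text
time_s: 18.1
ee_pos: [0.5413, 0.2502, 0.2381]
tcp_rot: [-3.096, -0.501, 0.001]
contact_force: [-2.0, 1.4, -1.2]
width: 0.045
grip_force: 31.3
```

Request:
{"api": "apply_moves", "payload": {"targets": [[[0,0,0],[0,0,0]],[[0,0,0],[0,0,0]],[[0,0,0],[0,0,0]],[[0,0,0],[0,0,0]],[[0,0,0],[0,0,0]]]}}

```text
time_s: 18.52
ee_pos: [0.5453, 0.2389, 0.238]
tcp_rot: [3.104, 0.481, 0.0]
contact_force: [0.3, 0.4, -1.1]
width: 0.0448
grip_force: 31.3
```

```bash
python3 - <<'E'
from held import *
held((.5447,.241,.0835),.0555,.04,.005,.03)
E
```

```text
tcp [0.5453 0.2389 0.238 ] [3.104 0.481 0.   ] w 0.0448 F [ 0.3  0.4 -1.1] t 18.5167
side 290 zmin 0.182 (expected 0.183)
   x-mid 0.5462615707608363 0.0541532354887585 y-min 0.20655718730202988
top 86 zmin 0.185 (expected 0.183)
   x-mid 0.5359286537014897 0.03997534256049362 y-min 0.2092565222182062
go [ 0.    -0.007  0.515]
```

Request:
{"api": "apply_moves", "payload": {"targets": [[[0,-0.005,0.1],[0,0,0]],[[0,-0.005,0.22],[0,0,0]],[[0,-0.005,0.33],[0,0,0]],[[0,-0.005,0.42],[0,0,0]],[[0,-0.005,0.465],[0,0,0]]]}}

```text
time_s: 19.03
ee_pos: [0.5429, 0.2404, 0.095]
tcp_rot: [3.103, 0.484, -0.007]
contact_force: [-0.2, -0.2, -0.4]
width: 0.0447
grip_force: 31.3
```

Request:
{"api": "apply_moves", "payload": {"targets": [[[0,0,0.01],[0,0,0]],[[0,0,0.02],[0,0,0]],[[0,0,0.03],[0,0,0]],[[0,0,0.04],[0,0,0]],[[0,0,0.05],[0,0,0]]]}}

```text
time_s: 19.45
ee_pos: [0.5453, 0.2422, 0.0848]
tcp_rot: [-3.104, -0.484, -0.004]
contact_force: [0.3, 0.8, -1.6]
width: 0.045
grip_force: 31.3
```

Request:
{"api": "apply_moves", "payload": {"targets": [[[0,0,0.002],[0,0,0]],[[0,0,0.004],[0,0,0]],[[0,0,0.006],[0,0,0]],[[0,0,0.006],[0,0,0]],[[0,0,0.006],[0,0,0]]]}}

```text
time_s: 19.87
ee_pos: [0.545, 0.242, 0.0835]
tcp_rot: [3.104, 0.484, 0.003]
contact_force: [-4.7, -2.5, 9.9]
width: 0.0449
grip_force: 32.2
```

Request:
{"api": "apply_moves", "payload": {"targets": [[[0,0,0],[0,0,0]],[[0,0,0],[0,0,0]],[[0,0,0],[0,0,0]],[[0,0,0],[0,0,0]],[[0,0,0],[0,0,0]]], "gripper": 0.55}}

```text
time_s: 20.28
ee_pos: [0.5444, 0.2419, 0.0817]
tcp_rot: [-3.104, -0.485, 0.0]
contact_force: [-0.1, 0.7, 0.4]
width: 0.0661
grip_force: 0.0
```

Request:
{"api": "apply_moves", "payload": {"targets": [[[0,0,-0.06],[0,0,0]],[[0,0,-0.18],[0,0,0]],[[0,0,-0.3],[0,0,0]],[[0,0,-0.4],[0,0,0]],[[0,0,-0.46],[0,0,0]]]}}

```text
time_s: 20.7
ee_pos: [0.5453, 0.2424, 0.2236]
tcp_rot: [-3.103, -0.485, -0.006]
contact_force: [0.6, 0.3, 0.3]
width: 0.0662
grip_force: 0.0
```

Request:
{"api": "apply_moves", "payload": {"targets": [[[0,0,0],[0,0,0]],[[0,0,0],[0,0,0]],[[0,0,0],[0,0,0]],[[0,0,0],[0,0,0]],[[0,0,0],[0,0,0]]]}}

```text
time_s: 21.12
ee_pos: [0.5439, 0.2414, 0.2183]
tcp_rot: [3.104, 0.485, -0.004]
contact_force: [0.1, 0.1, 0.1]
width: 0.0663
grip_force: 0.0
```

```bash
python3 - <<'E'
from plant import *; from h import *
s=read_state(); print(s["ee_pos"],s["width"],s["time_s"],go(s,(.5963,-.249,.18)))
P=cloud(read_camera("wrist")); q=P[(P[...,2]>.078)&(P[...,2]<.11)&(np.hypot(P[...,0]-.545,P[...,1]-.242)<.035)]
print("wrist",len(q),(q.max(0)+q.min(0))/2,np.ptp(q,0),np.percentile(q[:,2],98))
d=read_camera("side"); P=cloud(d); q=P[np.hypot(P[...,0]-.545,P[...,1]-.242)<.035]; q=q[(q[:,2]>.08)&(q[:,2]<.11)]
print("side",len(q),(q.max(0)+q.min(0))/2,np.ptp(q,0),np.percentile(q[:,2],98))
q=P[np.hypot(P[...,0]-.5963,P[...,1]+.249)<.03]; q=q[q[:,2]>.055]; print("vial",(q.max(0)+q.min(0))/2)
E
```

```text
[0.54388126 0.2414342  0.2183067 ] 0.06627943866659822 21.1167 [-0.332  1.61   0.129]
wrist 1928 [0.54423207 0.24226403 0.08354749] [0.04619719 0.04599729 0.01106841] 0.08826563406079481
side 80 [0.54235023 0.24128756 0.08487282] [0.03620574 0.04751794 0.00962873] 0.08858653098295025
vial [ 0.59762998 -0.24942111  0.05965546]
```

Request:
{"api": "apply_moves", "payload": {"targets": [[[-0.027,0.131,0],[0,0,0]],[[-0.054,0.262,0],[0,0,0]],[[-0.081,0.393,0],[0,0,0]],[[-0.108,0.524,0],[0,0,0]],[[-0.135,0.655,0],[0,0,0]]]}}

```text
time_s: 21.63
ee_pos: [0.5655, 0.0404, 0.2195]
tcp_rot: [-3.104, -0.485, 0.0]
contact_force: [1.4, -0.3, 0.3]
width: 0.0659
grip_force: 0.0
```

Request:
{"api": "apply_moves", "payload": {"targets": [[[-0.027,0.131,0],[0,0,0]],[[-0.054,0.262,0],[0,0,0]],[[-0.081,0.393,0],[0,0,0]],[[-0.108,0.524,0],[0,0,0]],[[-0.135,0.655,0],[0,0,0]]]}}

```text
time_s: 22.05
ee_pos: [0.5868, -0.1592, 0.2194]
tcp_rot: [-3.104, -0.485, 0.001]
contact_force: [1.7, -0.2, -0.0]
width: 0.0657
grip_force: 0.0
```

Request:
{"api": "apply_moves", "payload": {"targets": [[[-0.027,0.131,0],[0,0,0]],[[-0.054,0.25,0.02],[0,0,0]],[[-0.062,0.3,0.06],[0,0,0]],[[-0.062,0.3,0.12],[0,0,0]],[[-0.062,0.3,0.12],[0,0,0]]]}}

```text
time_s: 22.47
ee_pos: [0.5947, -0.2494, 0.1793]
tcp_rot: [-3.101, -0.481, 0.008]
contact_force: [-0.1, 0.5, -0.8]
width: 0.066
grip_force: 0.0
```

Request:
{"api": "apply_moves", "payload": {"targets": [[[0,0,0],[0,0,0]],[[0,0,0],[0,0,0]],[[0,0,0],[0,0,0]],[[0,0,0],[0,0,0]],[[0,0,0],[0,0,0]]]}}

```text
time_s: 22.88
ee_pos: [0.5973, -0.2481, 0.1847]
tcp_rot: [3.103, 0.486, 0.002]
contact_force: [-0.2, -0.1, 0.6]
width: 0.0664
grip_force: 0.0
```

```bash
python3 - <<'E'
from plant import *; from h import *
s=read_state(); print(s["ee_pos"],s["tcp_rot"],s["width"],s["time_s"],go(s,(.5963,-.249,.046)))
P=cloud(read_camera("wrist")); q=P[(P[...,2]>.050)&(P[...,2]<.08)&(np.hypot(P[...,0]-.5963,P[...,1]+.249)<.03)]
print(len(q),(q.max(0)+q.min(0))/2,np.ptp(q,0))
E
```

```text
[ 0.59725358 -0.24810702  0.1846758 ] [3.10309912e+00 4.85934098e-01 1.79619918e-03] 0.06641928234486544 22.8833 [-0.004  0.001  0.462]
1044 [ 0.59592472 -0.24754646  0.05685304] [0.02424664 0.02423265 0.01350051]
```

Request:
{"api": "apply_moves", "payload": {"targets": [[[-0.004,0,0.12],[0,0,0]],[[-0.004,0,0.24],[0,0,0]],[[-0.004,0,0.34],[0,0,0]],[[-0.004,0,0.42],[0,0,0]],[[-0.004,0,0.455],[0,0,0]]]}}

```text
time_s: 23.35
ee_pos: [0.5937, -0.2482, 0.0437]
tcp_rot: [-3.102, -0.485, 0.006]
contact_force: [-1.1, -0.3, -0.5]
width: 0.0665
grip_force: 0.0
```

Request:
{"api": "apply_moves", "payload": {"targets": [[[0,0,0],[0,0,0]],[[0,0,0],[0,0,0]],[[0,0,0],[0,0,0]],[[0,0,0],[0,0,0]],[[0,0,0],[0,0,0]]]}}

```text
time_s: 23.77
ee_pos: [0.5966, -0.2493, 0.049]
tcp_rot: [3.103, 0.484, 0.003]
contact_force: [0.5, -0.8, -0.4]
width: 0.0664
grip_force: 0.0
```

Request:
{"api": "apply_moves", "payload": {"targets": [[[0,0,0],[0,0,0]],[[0,0,0],[0,0,0]],[[0,0,0],[0,0,0]],[[0,0,0],[0,0,0]],[[0,0,0],[0,0,0]]], "gripper": -1, "squeeze": 22}}

```text
time_s: 24.18
ee_pos: [0.5958, -0.249, 0.0474]
tcp_rot: [3.104, 0.485, 0.0]
contact_force: [-1.4, 0.7, 3.2]
width: 0.0251
grip_force: 23.3
```

Request:
{"api": "apply_moves", "payload": {"targets": [[[0,0,0],[0,0,0]],[[0,0,0],[0,0,0]],[[0,0,0],[0,0,0]],[[0,0,0],[0,0,0]],[[0,0,0],[0,0,0]]]}}

```text
time_s: 24.6
ee_pos: [0.5958, -0.249, 0.0474]
tcp_rot: [3.104, 0.485, 0.0]
contact_force: [-0.2, 0.4, 4.8]
width: 0.0254
grip_force: 23.5
```

```bash
python3 - <<'E'
from plant import *; from h import *
s=read_state(); print(s["ee_pos"],s["tcp_rot"],s["width"],s["time_s"],go(s,(.5443,.242,.22)))
d=read_camera("side"); cv2.imwrite("pics/s4.png",cv2.resize(d["image"][240:350,300:440,::-1],None,fx=3.5,fy=3.5))
E
```

```text
[ 0.59575586 -0.24897602  0.04740991] [3.10389530e+00 4.84662133e-01 3.52539184e-04] 0.025372267808443358 24.6 [ 0.336 -1.611 -0.575]
```

View pics/s4.png

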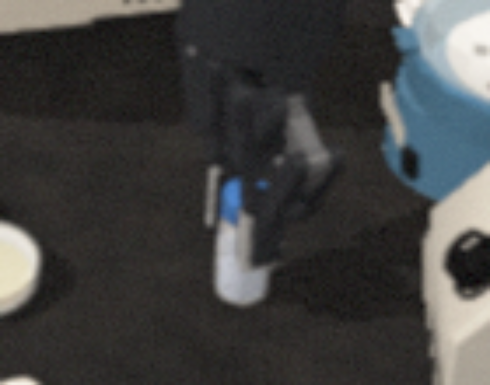

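The vial is gripped, but the fingertips would end only about 1 mm above the adapter rim, so I'll regrip 5 mm higher.

Request:
{"api": "apply_moves", "payload": {"targets": [[[0,0,0],[0,0,0]],[[0,0,0],[0,0,0]],[[0,0,0],[0,0,0]],[[0,0,-0.01],[0,0,0]],[[0,0,-0.019],[0,0,0]]], "gripper": 0.2}}

```text
time_s: 25.07
ee_pos: [0.5954, -0.2489, 0.0528]
tcp_rot: [-3.104, -0.485, 0.001]
contact_force: [-0.0, -0.6, 0.9]
width: 0.0514
grip_force: 0.0
```

Request:
{"api": "apply_moves", "payload": {"targets": [[[0,0,0],[0,0,0]],[[0,0,0],[0,0,0]],[[0,0,0],[0,0,0]],[[0,0,0],[0,0,0]],[[0,0,0],[0,0,0]]], "gripper": -1}}

```text
time_s: 25.48
ee_pos: [0.5959, -0.249, 0.0533]
tcp_rot: [3.104, 0.485, 0.001]
contact_force: [-0.2, -0.4, 3.9]
width: 0.0249
grip_force: 21.9
```

Request:
{"api": "apply_moves", "payload": {"targets": [[[0,0,0],[0,0,0]],[[0,0,0],[0,0,0]],[[0,0,0],[0,0,0]],[[0,0,0],[0,0,0]],[[0,0,0],[0,0,0]]]}}

```text
time_s: 25.9
ee_pos: [0.5959, -0.249, 0.0533]
tcp_rot: [3.104, 0.485, 0.001]
contact_force: [-0.8, 0.7, 5.1]
width: 0.0251
grip_force: 22.0
```

Request:
{"api": "apply_moves", "payload": {"targets": [[[0,0,-0.07],[0,0,0]],[[0,0,-0.2],[0,0,0]],[[0,0,-0.33],[0,0,0]],[[0,0,-0.45],[0,0,0]],[[0,0,-0.56],[0,0,0]]]}}

```text
time_s: 26.32
ee_pos: [0.5955, -0.2489, 0.2228]
tcp_rot: [3.104, 0.485, 0.0]
contact_force: [0.2, -0.4, -1.0]
width: 0.0251
grip_force: 21.8
```

```bash
python3 - <<'E'
from plant import *; from h import *
s=read_state(); print(s["ee_pos"],s["tcp_rot"],s["width"],s["time_s"],go(s,(.5443,.242,.22)))
E
```

```text
[ 0.59546795 -0.24886721  0.22283954] [3.10390144e+00 4.84709204e-01 4.03456322e-04] 0.0251479408572545 26.3167 [ 0.336 -1.61   0.009]
```

Request:
{"api": "apply_moves", "payload": {"targets": [[[0.027,-0.131,0],[0,0,0]],[[0.055,-0.262,0],[0,0,0]],[[0.082,-0.393,0],[0,0,0]],[[0.109,-0.524,0],[0,0,0]],[[0.137,-0.655,0],[0,0,0]]]}}

```text
time_s: 26.73
ee_pos: [0.574, -0.0476, 0.2205]
tcp_rot: [-3.104, -0.484, 0.001]
contact_force: [0.7, 0.4, 0.9]
width: 0.0253
grip_force: 21.8
```

Request:
{"api": "apply_moves", "payload": {"targets": [[[0.027,-0.131,0],[0,0,0]],[[0.055,-0.262,0],[0,0,0]],[[0.082,-0.393,0],[0,0,0]],[[0.109,-0.524,0],[0,0,0]],[[0.137,-0.655,0],[0,0,0]]]}}

```text
time_s: 27.15
ee_pos: [0.5533, 0.152, 0.2206]
tcp_rot: [3.104, 0.484, -0.001]
contact_force: [2.1, -1.0, -0.2]
width: 0.0255
grip_force: 21.8
```

Request:
{"api": "apply_moves", "payload": {"targets": [[[0.027,-0.131,0],[0,0,0]],[[0.055,-0.262,0],[0,0,0]],[[0.062,-0.3,0],[0,0,0]],[[0.062,-0.3,0],[0,0,0]],[[0.062,-0.3,0],[0,0,0]]]}}

```text
time_s: 27.57
ee_pos: [0.5439, 0.2424, 0.2203]
tcp_rot: [3.103, 0.488, -0.002]
contact_force: [0.9, -0.7, -0.8]
width: 0.025
grip_force: 21.8
```

Request:
{"api": "apply_moves", "payload": {"targets": [[[0,0,0],[0,0,0]],[[0,0,0],[0,0,0]],[[0,0,0],[0,0,0]],[[0,0,0],[0,0,0]],[[0,0,0],[0,0,0]]]}}

```text
time_s: 27.98
ee_pos: [0.5447, 0.2411, 0.221]
tcp_rot: [3.104, 0.483, 0.0]
contact_force: [-0.3, -0.2, -0.4]
width: 0.025
grip_force: 21.8
```

```bash
python3 - <<'E'
from held import *
held((.5443,.242,.1153),.0533,.03,.003,.03)
E
```

```text
tcp [0.5447 0.2411 0.221 ] [3.104 0.483 0.   ] w 0.025 F [-0.3 -0.2 -0.4] t 27.9833
side 123 zmin 0.169 (expected 0.168)
   x-mid 0.5482059953808647 0.02468993568624034 y-min 0.22505976609728806
top 28 zmin 0.170 (expected 0.168)
   x-mid 0.5399494721523389 0.01594105217913655 y-min 0.22810331086778673
go [-0.    -0.003  0.352]
```

Request:
{"api": "apply_moves", "payload": {"targets": [[[-0.004,-0.002,0.07],[0,0,0]],[[-0.004,-0.002,0.14],[0,0,0]],[[-0.004,-0.002,0.2],[0,0,0]],[[-0.004,-0.002,0.24],[0,0,0]],[[-0.004,-0.002,0.26],[0,0,0]]]}}

```text
time_s: 28.5
ee_pos: [0.5424, 0.2415, 0.1412]
tcp_rot: [3.104, 0.484, -0.003]
contact_force: [-0.1, 0.0, -0.3]
width: 0.0254
grip_force: 21.8
```

Request:
{"api": "apply_moves", "payload": {"targets": [[[0,0,0.01],[0,0,0]],[[0,0,0.02],[0,0,0]],[[0,0,0.03],[0,0,0]],[[0,0,0.04],[0,0,0]],[[0,0,0.05],[0,0,0]]]}}

```text
time_s: 28.92
ee_pos: [0.5435, 0.2422, 0.1284]
tcp_rot: [-3.104, -0.485, -0.002]
contact_force: [-0.3, -0.3, -0.1]
width: 0.0254
grip_force: 21.8
```

Request:
{"api": "apply_moves", "payload": {"targets": [[[0,0,0.01],[0,0,0]],[[0,0,0.02],[0,0,0]],[[0,0,0.03],[0,0,0]],[[0,0,0.036],[0,0,0]],[[0,0,0.036],[0,0,0]]]}}

```text
time_s: 29.33
ee_pos: [0.5428, 0.2419, 0.1166]
tcp_rot: [3.104, 0.485, -0.001]
contact_force: [-0.7, 0.5, 0.1]
width: 0.0253
grip_force: 21.8
```

Request:
{"api": "apply_moves", "payload": {"targets": [[[0,0,0.004],[0,0,0]],[[0,0,0.008],[0,0,0]],[[0,0,0.01],[0,0,0]],[[0,0,0.01],[0,0,0]],[[0,0,0.01],[0,0,0]]]}}

```text
time_s: 29.75
ee_pos: [0.5434, 0.2422, 0.1152]
tcp_rot: [-3.104, -0.485, -0.002]
contact_force: [-2.3, -0.9, 8.0]
width: 0.0253
grip_force: 22.6
```

```bash
python3 - <<'E'
from plant import *; from h import *
s=read_state(); print(s["ee_pos"],s["contact_force"],go(s,(.5443,.242,.1153)))
d=read_camera("side"); cv2.imwrite("pics/s5.png",cv2.resize(d["image"][130:240,260:400,::-1],None,fx=4,fy=4))
E
```

```text
[0.54342554 0.24223086 0.11521453] [-2.27509784 -0.94684184  7.97107357] [ 0.003  0.002 -0.   ]
```

View pics/s5.png

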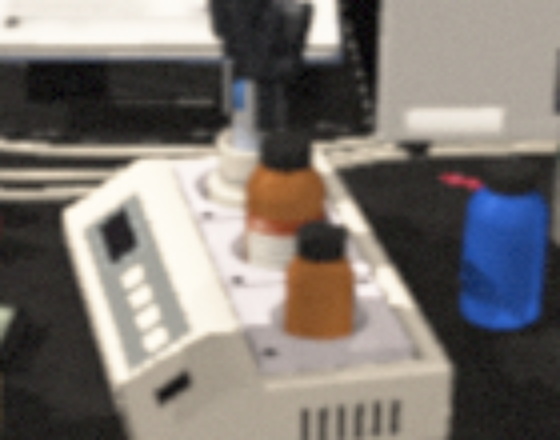

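Contact comes at exactly the seated height of 115 mm. I'll release by opening only part way and lift off.

Request:
{"api": "apply_moves", "payload": {"targets": [[[0,0,0],[0,0,0]],[[0,0,0],[0,0,0]],[[0,0,0],[0,0,0]],[[0,0,0],[0,0,0]],[[0,0,0],[0,0,0]]], "gripper": 0.2}}

```text
time_s: 30.22
ee_pos: [0.543, 0.242, 0.114]
tcp_rot: [-3.104, -0.485, 0.0]
contact_force: [-0.1, -0.7, -0.3]
width: 0.051
grip_force: 0.0
```

Request:
{"api": "apply_moves", "payload": {"targets": [[[0,0,-0.04],[0,0,0]],[[0,0,-0.12],[0,0,0]],[[0,0,-0.24],[0,0,0]],[[0,0,-0.36],[0,0,0]],[[0,0,-0.45],[0,0,0]]]}}

```text
time_s: 30.63
ee_pos: [0.5433, 0.2425, 0.2532]
tcp_rot: [-3.103, -0.485, -0.004]
contact_force: [0.4, 1.3, 0.6]
width: 0.0513
grip_force: 0.0
```

Request:
{"api": "apply_moves", "payload": {"targets": [[[-0.1,0,0],[0,0,0]],[[-0.2,0,0],[0,0,0]],[[-0.25,0,0],[0,0,0]],[[-0.25,0,0],[0,0,0]],[[-0.25,0,0],[0,0,0]]]}}

```text
time_s: 31.05
ee_pos: [0.4716, 0.2191, 0.2504]
tcp_rot: [3.103, 0.485, 0.003]
contact_force: [0.2, -0.8, -0.2]
width: 0.0512
grip_force: 0.0
```

```bash
python3 - <<'E'
from plant import *; from h import *
s=read_state(); print(s["ee_pos"],s["contact_force"],s["width"],s["time_s"])
for c in["side","top"]:
    d=read_camera(c); P=cloud(d)
    cv2.imwrite(f"pics/f_{c}.png",cv2.resize(d["image"][130:400,150:490,::-1],None,fx=2,fy=2))
    for n,a,b,h in(("small",.572,.0665,.110),("large",.558,.152,.126),("vial",.5437,.242,.124),("adapter",.5443,.242,.088),("petri",.462,-.2355,.015),("timer",.4695,-.3575,.018)):
        q=P[np.hypot(P[...,0]-a,P[...,1]-b)<.032]; q=q[(q[:,2]<h+.01)]; k=q[q[:,2]>h-.006]
        if len(k): print(c,n,"z %.3f want %.3f"%(np.percentile(k[:,2],95),h),len(k),np.round((k.max(0)+k.min(0))/2,4)[:2])
E
```

```text
[0.47160202 0.2190718  0.25039513] [ 0.16986831 -0.83682966 -0.21728555] 0.0512155999695133 31.05
side small z 0.111 want 0.110 85 [0.5729 0.067 ]
side large z 0.127 want 0.126 88 [0.5584 0.1492]
side vial z 0.125 want 0.124 48 [0.5451 0.2398]
side adapter z 0.097 want 0.088 74 [0.5422 0.2369]
side petri z 0.016 want 0.015 652 [ 0.4649 -0.2355]
side timer z 0.018 want 0.018 977 [ 0.4695 -0.3578]
top small z 0.113 want 0.110 126 [0.5704 0.067 ]
top large z 0.129 want 0.126 172 [0.5569 0.1516]
top vial z 0.127 want 0.124 100 [0.543  0.2412]
top adapter z 0.093 want 0.088 150 [0.5438 0.2402]
top petri z 0.019 want 0.015 495 [ 0.4628 -0.2354]
top timer z 0.021 want 0.018 529 [ 0.4698 -0.3574]
```

View pics/f_side.png

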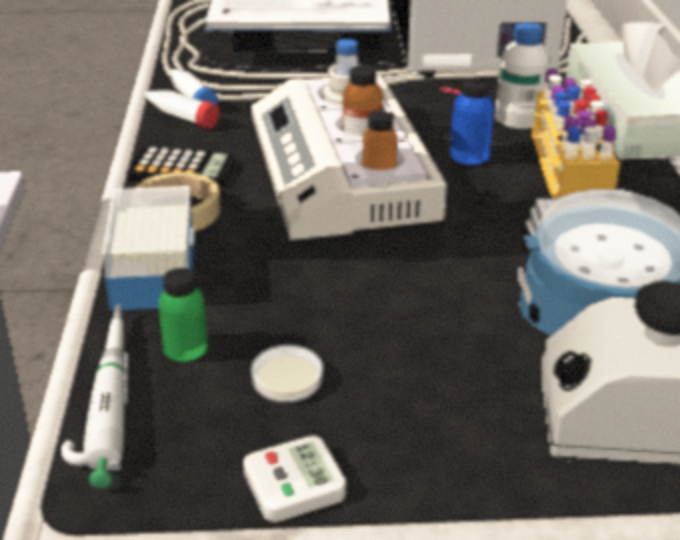

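In the side view all four pieces stand upright in the bath: small bottle (380,140), large bottle (362,98), and the vial in the adapter (346,65). Their tops are at the seated heights, and the dish and timer have not moved. I'm handing the job in.

```bash
python3 -c "
from plant import *
print(finish_job())"
```

```text
the job is handed in; nothing more can be done
None
```

The job is handed in: both amber bottles, the adapter and the vial stand upright, fully down in their bores and released after about 31 s, with the dish, the timer and the look-alikes left where they were.

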